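Shut the stopcock under the sink and set the drip dish

TASK

The kitchen tap is coming off: shut the cold water at the stopcock, the valve with the T-shaped crutch handle, by screwing it down clockwise until it is fully home, and stand the white dish flat on the floor with the drain-off spout of that same pipe over the middle of the dish. Leave the wheel valve on the other pipe, the blue jug, the bin, the bottle and the scraper as they are.

Things in the scene. Friction and masses are not known exactly. Their poses are not given: they have to be found in the camera images.
- cold_pipe: Fixed cold supply, 15 mm copper pipe. Origin on the floor, z up; the level pipe runs along y from -112 to +145 mm, centre line 100 mm above the floor, an upright leg at each end (floor collars 40 mm across, 9 mm high). Brass stopcock at x 0, y -60 mm: nuts to 31 mm across, gland nut up to 143 mm above the floor. Drain-off tee at y +60 mm (see drain_spout)
- stopcock (a joint): Turn of the stopcock handle in rad about the vertical: 0 is fully shut (hard stop), positive is open, anticlockwise from above; 2 pi is a turn. Starts about 1.2 to 1.7 turns open; clockwise closes. The handle sinks 2 mm a turn as it closes. Friction about 0.12 N m; stays where it is left
- crutch (a point): Centre of the stopcock's brass crutch handle: flat-sided bar 63 mm long (along this point's x), 10 mm thick (y), 14 mm tall, on top of the spindle; turns with it (same grip every half turn). Ends are 13 mm round knobs. 172 mm above the floor when shut, about 175 mm at the start. Below the bar only a 10 mm stem, down to the gland nut
- drain_spout (a point): Lower end of the drain-off spout of the cold pipe, 60 mm above the floor, 16 mm across; axes as cold_pipe. The spout hangs from a drain cock (21 mm across, top square to 129 mm above the floor) that stands out from the level pipe on a 27 mm wide branch towards -x; it lies at x -65, y +60 mm of cold_pipe
- hot_pipe: Fixed hot supply, 22 mm copper pipe with a wheel-head gate valve. Origin on the floor midway between its legs (collars 40 mm across, 9 mm high), z up; level pipe along y from -85 to +85 mm, centre line 100 mm above the floor; valve at the middle (nuts 41 mm across), its dark round handwheel 60 mm across, 166 mm above the floor. Not to be turned
- wheel_rim (a point): A point on the rim of the hot pipe's handwheel, 26 mm from its axis, 166 mm above the floor
- jug: Blue plastic jug standing upright, bystander. Origin at the centre of its underside, z up. Round, 76 mm across at the foot, 91 mm at the rim, 128 mm tall; a 14 mm wide handle on its +y side reaches 85 mm from its axis, a small lip on -y reaches 57 mm
- dish: White stoneware dish, loose, about 450 g. Origin at the centre of its underside, z up. Round, 150 mm across outside, 36 mm tall, with upright walls 8 mm thick and a 7 mm bottom
- bin: Round stainless bin with a press-button lid, bystander, 166 mm across (button and hinge housings reach 93 mm from its axis), 259 mm tall; origin at the centre of its underside
- bottle: Round washing-up liquid bottle, bystander, 62 mm across, 215 mm tall; origin at the centre of its underside
- scraper: Grey plastic scraper lying flat, bystander, 187 mm long along its x axis (from -98 to +89 mm, blade 85 mm wide at the +x end), 16 mm tall; origin on the floor under it
There are look-alikes about, which are no part of the job. Of the things that look like the dish, the largest one is meant.

How it is judged:
By the outcome, as a careful person would: the job done as asked, in the order asked, and still so for the second after the job is handed in, with the robot touching nothing.
It also fails if it takes over 72 s, if anything falls off the work surface, if the arm or the gripper's body presses on something with over 40 N, if the wrist force passes 120 N, or if a joint passes its speed limit or range.

ROBOT

A 6-joint arm with a two-finger parallel gripper is mounted at the origin on the work surface. World frame = base frame: x ahead of the robot, y to its left, z up, the work surface at z = 0. Lengths are in mm, angles in rad, forces in N, time in s.
With the tool pointing down it reaches from about 300 to 875 mm from the base axis. Payload 6.4 kg.
Tool frame: the origin (TCP) lies between the finger pads; the fingertips stand 11 mm ahead of it and the grasp point (between the pads) lies 8 mm behind it (ctrl.tip_reach is the distance from the TCP to the fingertips, in mm); z points along the fingers, y is the direction in which the jaws open and shut (so a half turn about z gives the same grasp; the last joint's range is limited). The gripper opens to 85 mm and grips with 20 to 120 N. Pads are 22 mm wide; open, the fingers measure 114 mm over their backs; the gripper's body (76 mm by 85 mm) begins 54 mm behind the grasp point. The pads swing forward as they close: fully open they stand 13 mm farther back than shut.
Start: joints at [1.014, 0.181, 1.607, -0, 1.354, -0.206], TCP at [197.587, 540, 242.288] pointing down, gripper open.
Joint ranges: [-2.99, 2.99], [-0.89, 2.07], [0.3, 2.58], [-1.14, 4.28], [0, 2.63], [-3.12, 3.12]. Speed limits (rad/s): [2.57, 2.57, 3.01, 3.14, 3.14, 3.14].

INTERFACE

Orientations are given as [roll, pitch, yaw] about the fixed x, y, z axes, in that order (R = Rz(yaw) Ry(pitch) Rx(roll)).
In Python, from rig import ctrl gives the robot as it stands.
- The arm moves only by the tool step_arm, never from a script. Its argument "targets" is a list that holds one entry, the list of rows, each a list of 5 numbers: the gripper's target within -1 to 1 (fully open at 1, half-way at 0, shut at -1), then the shift along the world's x, y, z in mm, then the turn about the world's z in units of 5 degrees (1.0 is 5 degrees). In form: [[[claw, tx, ty, tz, spin], ...]]. A call has 1 to 20 rows; each row shifts and turns the pose as measured when the row begins; what a row does not reach is not made up. A row lasts 1/8 s, in which the tool goes at most 62.5 mm and 10.7 degrees, less where a joint would pass 70% of its speed; a pose out of reach is approached as far as the arm can. A call with a gripper value outside its range is refused whole. The fingers move at their own pace and stop on an object; the grip force is fixed at half the most. Time passes only in rows, so rows that do not move let the fingers close. It gives the time, the measured TCP pose, the force and the opening at its end, in the units of the state.
- ctrl.get_state(): the state, without advancing time (a new reading comes with each control period).
- ctrl.read_camera(name): name is "scene" or "top" or "wrist"; returns a dict with "img" (480x640x3 uint8, blue, green, red), "range_z" (480x640 float32, mm along the optical axis (not along the pixel's ray), 0 where there is no reading), "fx", "fy", "cx", "cy" (pixels), "cam_to_world" (4x4, takes a point from camera to world coordinates); the wrist camera has in their place "tool_from_camera" (4x4, takes a point from camera to tool coordinates, whose origin is the TCP and whose axes are the flange's). Camera axes: x right, y down, z forward; pixel columns grow to the right and rows downward; lengths in mm; the calibration is good to about 2 mm. A picture is of the moment at which its call begins: read the wrist's pose just before it.
- ctrl.sign_off(): hands the job in, once; it reports no verdict.
The state is a dict: "time": time; "joints": joint angles; "joint_velocities": joint speeds; "effort": joint torques, N m; "tool_pos": TCP position; "tool_rot": TCP orientation; "force": force on the tool from outside, world axes, zero at the start; "wrist_torque": the same for the moment, N m; "width": finger opening in mm.
Only numpy, scipy, OpenCV 4.12 (cv2) and the standard library are available. Lean on these libraries where they do the work, as an engineer would, in place of code of your own. Each camera call takes 0.05 s, during which the arm holds its last target.

## Working session

There is one attempt and no reset: what is moved stays moved. The work goes in short steps, Python scripts to look and compute and a tool call to move; the robot and the scene stay as the last step left them, time stands still between calls to the robot, and variables do not carry over. Pictures are saved under pics/ and viewed, and the job is handed in when it is done.

Besides the shell and the picture viewer there is one more tool, called after ">>>" by a JSON object that holds its "fn" and its "kwargs". step_arm: Moves the arm, as the interface text tells. Its arguments: {"type":"object","properties":{"targets":{"type":"array","items":{"type":"array","items":{"type":"array","items":{"type":"number"}}}}},"required":["targets"]}

```bash
ls; mkdir -p pics
cat > h.py <<'E'
import numpy as np,cv2
from rig import ctrl
def grab(n,tag):
    s=ctrl.get_state(); c=ctrl.read_camera(n)
    cv2.imwrite(f'pics/{tag}.png',c['img']); np.savez(f'{tag}.npz',**{k:v for k,v in c.items()},tp=s['tool_pos'],tr=s['tool_rot'])
    return c
def world(c,T=None):
    T=c['cam_to_world'] if T is None else T
    z=c['range_z'].astype(float);v,u=np.mgrid[:480,:640]
    P=np.stack([(u-c['cx'])/c['fx']*z,(v-c['cy'])/c['fy']*z,z],-1)
    W=P@T[:3,:3].T+T[:3,3]; W[z<=0]=np.nan
    return W
E
python3 - <<'E'
from h import *
for n in('scene','top'): c=grab(n,n+'0')
print(ctrl.get_state())
E
```

```text
pics
{'time': 0.1, 'joints': array([ 1.01371418e+00,  1.81440589e-01,  1.60791800e+00,  8.63878018e-06,
        1.35380713e+00, -2.06288088e-01]), 'joint_velocities': array([-0.00023251, -0.00099875, -0.0032194 ,  0.00037191, -0.00020862,
        0.00044573]), 'effort': array([ 6.29639453e-04, -4.45881808e+01, -3.52237129e+01, -3.10366813e-04,
        4.14073831e-03,  1.26893376e-06]), 'tool_pos': array([197.30831939, 539.57221231, 241.48411492]), 'tool_rot': array([-3.14005467e+00, -3.30462352e-04,  2.79079648e+00]), 'force': array([-0.42567544, -0.2536041 , -0.98765064]), 'wrist_torque': array([0.04235366, 0.00892314, 0.02092089]), 'width': 85.470535429514}
```

View pics/scene0.png

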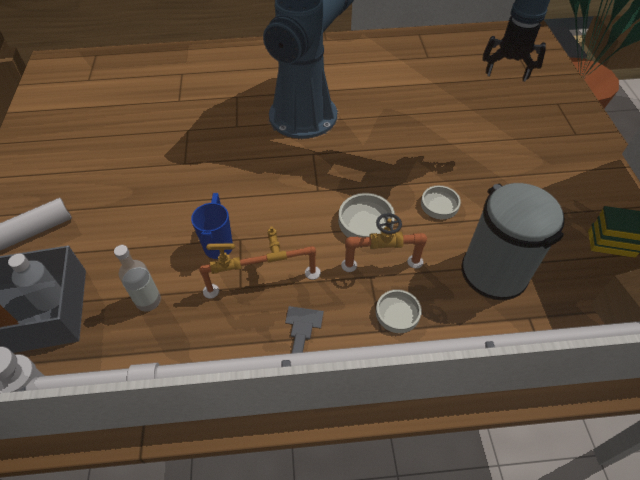

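View pics/top0.png

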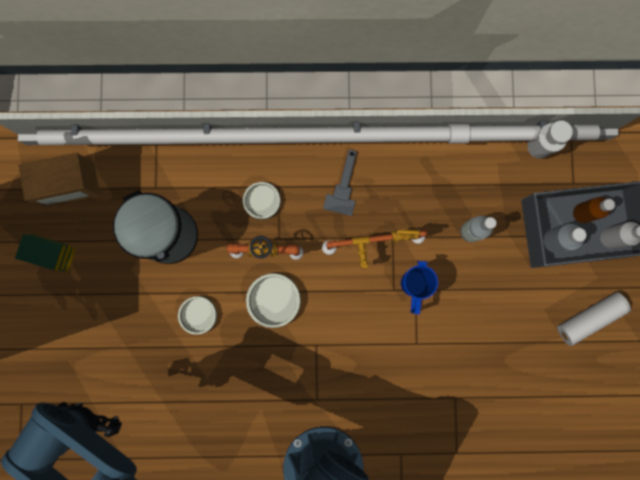

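The scene picture shows the cold pipe on the left, with its crutch at about (225,255) and its spout at about (274,245). The hot pipe with the wheel is at (388,225), and the scraper at (303,325). In the top view there are three candidates for the dish: (273,300), which looks largest, (262,200) and (197,315). The two valves in the top view are the brass crutch at (408,236), which I want, and the dark wheel at (261,246).

Run:
```python
from h import *
for t in('top0','scene0'):
    c=dict(np.load(t+'.npz')); W=world(c); hsv=cv2.cvtColor(c['img'],cv2.COLOR_BGR2HSV)
    print(t,c['fx'],c['cam_to_world'][:3,3])
    # white-ish low objects
    m=((hsv[...,1]<50)&(hsv[...,2]>110)&(W[...,2]>3)&(W[...,2]<60)&(W[...,0]<680)).astype(np.uint8)
    n,l,s,ce=cv2.connectedComponentsWithStats(m)
    for i in range(1,n):
        if s[i,4]>150:
            P=W[l==i]; r=P[(P[:,2]>28)&(P[:,2]<42)]
            if len(r)>20:
                (cx,cy),rad=cv2.minEnclosingCircle(r[:,:2].astype(np.float32)); print('white',ce[i].round(),s[i,4],np.nanmedian(r[:,2]).round(1),'rim centre',round(cx),round(cy),'rad',round(rad,1))
    # brass/copper
    m=((hsv[...,0]<30)&(hsv[...,1]>100)&(W[...,2]>50)&(W[...,2]<190)&(W[...,0]<650)&(np.abs(W[...,1])<350))
    P=W[m]; Q=c['img'][m]
    for lo,hi in((160,190),(120,160),(90,118),(50,85)):
        k=(P[:,2]>lo)&(P[:,2]<hi); 
        if k.sum(): print(lo,hi,k.sum(),P[k].min(0).round(),P[k].max(0).round())
    k=(P[:,2]>160)&(P[:,1]<50)
    X=P[k]; print('crutch',len(X),X.mean(0).round(1)); 
    if len(X)>5:
        (a,b),(w,h),ang=cv2.minAreaRect(X[:,:2].astype(np.float32)); print(a,b,w,h,ang)
    m=(W[...,2]>10)&(W[...,2]<300)&(W[...,0]<640)&(W[...,0]>250)&(np.abs(W[...,1])<520)
    n,l,s,ce=cv2.connectedComponentsWithStats(m.astype(np.uint8))
    for i in range(1,n):
        if s[i,4]>60: P=W[l==i]; print('obj',ce[i].round(),s[i,4],P.min(0).round(),P.max(0).round())
c=cv2.imread('pics/top0.png')[170:350,170:470]; cv2.imwrite('pics/crop0.png',cv2.resize(c,None,fx=2.6,fy=2.6,interpolation=cv2.INTER_CUBIC))
```

```text
top0 623.8429817817936 [ 464.77747874    1.79748305 1780.65961623]
white [274. 299.] 1754 34.9 rim centre 462 137 rad 74.8
white [198. 314.] 778 30.2 rim centre 423 349 rad 51.4
160 190 189 [ 571. -256.  160.] [642. 185. 189.]
120 160 136 [ 552. -238.  120.] [647. 243. 150.]
90 118 1239 [ 545. -285.   91.] [650. 254. 118.]
50 85 4 [587. -25.  56.] [604.  66.  82.]
crutch 105 [ 633.6 -225.   179. ]
634.6691284179688 -224.9507598876953 62.00140380859375 13.190629005432129 84.80590057373047
obj [477. 235.] 257 [ 620. -454.   12.] [ 640. -400.  219.]
obj [156. 244.] 2143 [563. 353.  10.] [640. 516. 266.]
obj [374. 242.] 917 [ 545. -285.   10.] [640.  -5. 189.]
obj [263. 248.] 907 [571.  60.  10.] [629. 256. 189.]
obj [421. 285.] 762 [ 422. -307.   11.] [ 562. -217.  138.]
obj [271. 301.] 576 [388.  63.  10.] [539. 212.  49.]
obj [196. 315.] 290 [373. 297.  10.] [474. 402.  39.]
scene0 505.1022475739017 [1306.76656288  -70.10307079 1076.55749475]
white [360. 217.] 1099 34.8 rim centre 463 132 rad 76.1
white [ 32. 223.] 703 40.5 rim centre 418 -744 rad 87.5
160 190 185 [  -2. -260.  160.] [645. 169. 186.]
120 160 233 [ -27. -242.  120.] [650. 180. 159.]
90 118 1959 [ 547. -289.   90.] [650. 250. 118.]
50 85 368 [-658. -348.   50.] [650. 248.  85.]
crutch 166 [ 634.4 -227.7  177.3]
326.6593933105469 -135.67523193359375 60.06446075439453 668.2423706054688 73.23191833496094
obj [508. 199.] 1185 [568. 350.  11.] [640. 505. 259.]
obj [440. 201.] 407 [374. 293.  10.] [481. 398.  28.]
obj [236. 236.] 2684 [ 422. -310.   10.] [640. -15. 184.]
obj [378. 231.] 2338 [387.  56.  10.] [633. 250. 180.]
```

View pics/crop0.png

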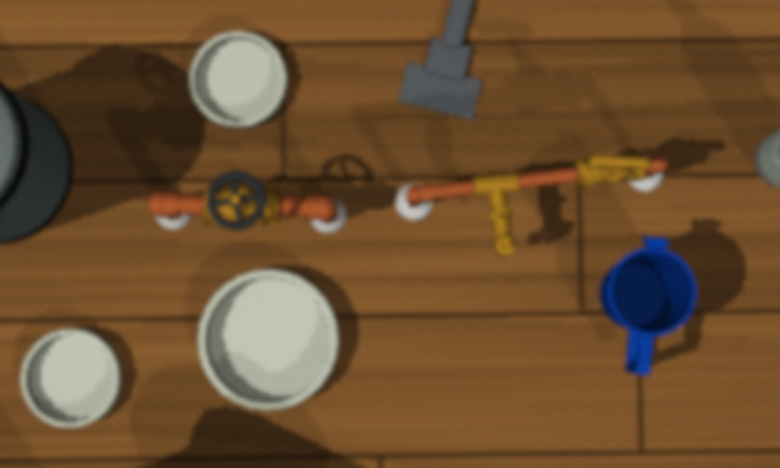

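Run:
```python
from h import *
for t in('top0','scene0'):
    c=dict(np.load(t+'.npz')); W=world(c); hsv=cv2.cvtColor(c['img'],cv2.COLOR_BGR2HSV)
    roi=(W[...,1]<10)&(W[...,1]>-310)&(W[...,0]>530)&(W[...,0]<680)&(hsv[...,1]>100)
    m=roi&(W[...,2]>98)&(W[...,2]<114)&(hsv[...,0]<14); P=W[m]
    vx,vy,x0,y0=cv2.fitLine(P[:,:2].astype(np.float32),cv2.DIST_HUBER,0,.01,.01).ravel()
    print(t,len(P),'pipe',np.degrees(np.arctan2(-vx,vy)),x0,y0,P[:,1].min(),P[:,1].max(),P[:,0].min(),P[:,0].max())
    m=roi&(W[...,2]>166)&(W[...,1]<-150);P=W[m];print('crutch',len(P),P.mean(0).round(1),P.min(0).round(),P.max(0).round(),cv2.fitLine(P[:,:2].astype(np.float32),2,0,.01,.01).ravel())
    m=roi&(W[...,0]<585)&(W[...,2]>60);P=W[m];print('tee',len(P),P.min(0).round(),P.max(0).round());k=P[:,2]>118;print('cocktop',P[k].mean(0).round(1))
    m=(W[...,2]>125)&(W[...,2]<260)&(W[...,0]>640)&(np.abs(W[...,1]+226)<150)&(W[...,0]<800);P=W[m]; print('behind',P.min(0),P.max(0))
```

```text
top0 283 pipe -173.60307 621.4925 -122.82539 -284.5076476746797 -15.81315153563066 602.9326333704473 646.254096299984
crutch 103 [ 633.7 -225.   179.3] [ 626. -256.  169.] [ 642. -194.  189.] [ 7.5377740e-02  9.9715507e-01  6.3371045e+02 -2.2498520e+02]
tee 258 [ 530. -297.   61.] [585. -99. 138.]
cocktop [ 548.6 -247.8  127.2]
behind [ 641.73898902 -226.97389437  127.58169501] [ 646.85558845 -199.5238489   176.02334867]
scene0 427 pipe -173.42805 628.4264 -133.1929 -289.2913627188882 -17.086681520119875 604.0137326595615 651.7242606802819
crutch 157 [ 638.2 -228.7  178. ] [ 631. -260.  167.] [ 645. -198.  184.] [ 7.3465697e-02  9.9729776e-01  6.3821893e+02 -2.2873018e+02]
tee 552 [ 530. -301.   60.] [ 585. -103.  134.]
cocktop [ 550.1 -249.2  125.3]
behind [ 640.00255032 -249.82498787  125.02808871] [ 649.58956202 -199.99891408  183.76058562]
```

The measurements agree with each other. The cold pipe's yaw is about +6.4° with its origin near (627,-167). That puts the stopcock at about (634,-227) and the spout at about (556,-115). The dish is at (462,135) with a radius of 75. Next I'll move above the crutch for a wrist view.

>>> {"fn": "step_arm", "kwargs": {"targets": [[[1,20,-35,10,-0.8],[1,24,-43,8,-0.8],[1,24,-43,8,-0.8],[1,24,-43,8,-0.8],[1,24,-43,8,-0.8],[1,24,-43,8,-0.8],[1,24,-43,8,-0.8],[1,24,-43,5,-0.8],[1,24,-43,5,-0.8],[1,24,-43,5,-0.8],[1,24,-43,5,-0.8],[1,24,-43,0,-0.8],[1,24,-43,0,-0.8],[1,24,-43,0,-0.8],[1,24,-43,0,-0.8],[1,24,-43,0,-0.8],[1,24,-43,0,-0.8],[1,20,-30,0,-0.8],[0.2,0,0,0,0]]]}}

```text
time: 2.48
tool_pos: [626.1, -241.2, 312.7]
tool_rot: [-3.13, -0.005, 1.494]
force: [0.1, 0.3, -0.4]
width: 69.7
```

Run:
```python
from h import *
c=grab('wrist','w1'); print(c['tool_from_camera']); s=ctrl.get_state(); print(s['tool_pos'],s['tool_rot'],s['joints'],s['width'])
```

```text
[[-6.27816893e-04 -9.60309457e-01 -2.78936107e-01  7.08904684e+01]
 [ 9.99999803e-01 -6.02530032e-04 -1.76389789e-04  1.07271006e+00]
 [ 1.32140092e-06 -2.78936163e-01  9.60309647e-01 -1.29434502e+02]
 [ 0.00000000e+00  0.00000000e+00  0.00000000e+00  1.00000000e+00]]
[ 625.6910823  -239.89933271  312.8330655 ] [-3.12991139 -0.00578678  1.49527738] [-5.42794567e-01  3.55465070e-01  1.25042407e+00 -9.57427621e-05
  1.54873916e+00 -4.67306684e-01] 62.47770530517679
```

View pics/w1.png

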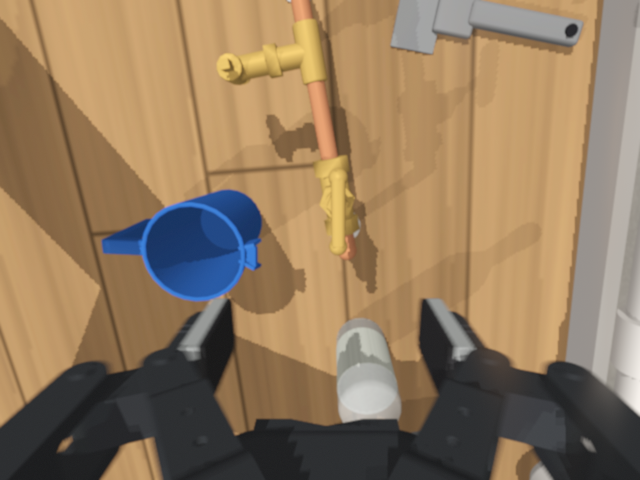

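The wrist picture shows the crutch bar from about (338,180) to (338,250), the drain cock at (230,68), and the jug at (200,245). The bottle, at (368,370), is clear of the gripper.

```bash
cat >> h.py <<'E'
from scipy.spatial.transform import Rotation as R
def wristT(d):
    T=np.eye(4);T[:3,:3]=R.from_euler('xyz',d['tr']).as_matrix();T[:3,3]=d['tp'];return T@d['tool_from_camera']
E
python3 - <<'E'
from h import *
d=dict(np.load('w1.npz'));W=world(d,wristT(d));hsv=cv2.cvtColor(d['img'],cv2.COLOR_BGR2HSV)
roi=(hsv[...,1]>100)&(hsv[...,0]<32)
m=roi&(W[...,2]>168)&(W[...,2]<195)&(np.abs(W[...,1]+226)<60)&(np.abs(W[...,0]-634)<50)
P=W[m];ys,xs=np.nonzero(m);print(len(P),xs.min(),xs.max(),ys.min(),ys.max(),np.percentile(P,[1,50,99],axis=0).round(1))
(a,b),(w,h),an=cv2.minAreaRect(P[:,:2].astype(np.float32));print(a,b,w,h,an)
vx,vy,_,_=cv2.fitLine(P[:,:2].astype(np.float32),2,0,.01,.01).ravel();print('bar ang',np.degrees(np.arctan2(vy,vx)))
m=roi&(W[...,2]>112)&(W[...,2]<140)&(W[...,0]<590)&(W[...,0]>500)&(W[...,1]>-150);P=W[m]
print('cock',np.percentile(P,[1,50,99],axis=0).round(1),[ (round(float(z)),P[P[:,2]>z][:,:2].mean(0).round(1)) for z in (118,125)])
m=roi&(W[...,2]>100)&(W[...,2]<112)&(hsv[...,0]<13)&(W[...,1]<0)&(W[...,0]>600);P=W[m]
print('pipe',len(P),cv2.fitLine(P[:,:2].astype(np.float32),2,0,.01,.01).ravel(),np.median(P,0))
E
```

```text
1272 329 348 169 255 [[ 628.4 -257.   173. ]
 [ 635.5 -225.1  178.7]
 [ 642.5 -197.1  180.7]]
635.4195556640625 -227.33782958984375 62.06871795654297 13.32320785522461 85.67826843261719
bar ang 86.14092
cock [[ 548.6 -124.9  112.1]
 [ 559.2 -116.9  113.3]
 [ 567.  -107.   128.2]] [(118, array([ 558.1, -116.4])), (125, array([ 557.7, -116.1]))]
pipe 1812 [ 1.2618674e-01 -9.9200648e-01  6.2803796e+02 -1.5928400e+02] [ 627.29813119 -158.03977245  104.48782227]
```

>>> {"fn": "step_arm", "kwargs": {"targets": [[[0,9.5,12.6,-30,0],[0,0,0,-35,0],[0,0,0,-30,0],[0,0,0,-15,0],[0,0,0,0,0]]]}}

```text
time: 3.15
tool_pos: [633.7, -221.1, 201.6]
tool_rot: [-3.13, -0.007, 1.503]
force: [0.1, 0.8, -0.2]
width: 42.6
```

>>> {"fn": "step_arm", "kwargs": {"targets": [[[0,1.8,-6.2,-10,0],[0,0,0,-10,0],[0,0,0,-8,0],[0,0,0,-4,0],[0,0,0,0,0]]]}}

```text
time: 3.78
tool_pos: [637.1, -228.5, 171.2]
tool_rot: [-3.135, -0.004, 1.503]
force: [1.0, -0.3, 0.7]
width: 42.6
```

>>> {"fn": "step_arm", "kwargs": {"targets": [[[0,-1.6,1.2,-5,0],[-1,0,0,0,0],[-1,0,0,0,0],[-1,0,0,0,0],[-1,0,0,0,0]]]}}

```text
time: 4.4
tool_pos: [634.1, -227.3, 166.8]
tool_rot: [-3.132, -0.004, 1.503]
force: [-0.8, -0.7, -1.4]
width: 8.7
```

>>> {"fn": "step_arm", "kwargs": {"targets": [[[-1,0,0,0,-1],[-1,0,0,0,-2],[-1,0,0,0,-2],[-1,0,0,0,-2],[-1,0,0,0,0]]]}}

```text
time: 5.03
tool_pos: [634.2, -227.3, 166.5]
tool_rot: [-3.132, -0.004, 0.876]
force: [-0.2, 0.3, 0.2]
width: 8.8
```

```bash
python3 -c "
from h import *
s=ctrl.get_state();print(s)"
```

```text
{'time': 5.025, 'joints': array([-0.52232895,  0.46788303,  1.39519638,  0.0055195 ,  1.28694829,
        0.17048933]), 'joint_velocities': array([-0.00023332,  0.00203805, -0.00041667, -0.00109939,  0.00151795,
       -0.03050525]), 'effort': array([  0.15431518, -57.17389584, -34.2637682 ,   0.07224799,
        -0.1829676 ,   0.77575833]), 'tool_pos': array([ 634.24451135, -227.30155715,  166.49828364]), 'tool_rot': array([-3.13237904, -0.00377696,  0.87639255]), 'force': array([-0.21428798,  0.31116056,  0.15298054]), 'wrist_torque': array([ 0.0027724 ,  0.14172672, -0.1127408 ]), 'width': 8.7897620343886}
```

>>> {"fn": "step_arm", "kwargs": {"targets": [[[-1,0,0,-0.05,-2],[-1,0,0,-0.05,-2.1],[-1,0,0,-0.05,-2.1],[-1,0,0,-0.05,-2.1],[-1,0,0,-0.05,-2.1],[-1,0,0,-0.05,-2.1],[-1,0,0,-0.05,-2.1],[-1,0,0,-0.05,-2.1],[-1,0,0,-0.05,-2.1],[-1,0,0,-0.05,-2.1],[-1,0,0,-0.05,-2.1],[-1,0,0,-0.05,-2.1],[-1,0,0,-0.05,-2.1],[-1,0,0,-0.05,-2.1],[-1,0,0,-0.05,-1.5],[-1,0,0,0,0]]]}}

```text
time: 7.02
tool_pos: [634.2, -227.7, 165.6]
tool_rot: [-3.136, -0.004, -1.827]
force: [-0.9, -0.3, -0.8]
width: 8.9
```

```bash
python3 -c "
from h import *
s=ctrl.get_state();print(s['joints'],s['tool_pos'],s['tool_rot'],s['force'],s['wrist_torque'])"
```

```text
[-5.19149412e-01  4.60164646e-01  1.40798614e+00 -2.86693714e-03
  1.26660412e+00  2.87968779e+00] [ 634.17425228 -227.68153396  165.63441561] [-3.13569891 -0.00441777 -1.82720453] [-0.8770673  -0.34687813 -0.8136617 ] [ 0.06049602  0.14554386 -0.09578853]
```

>>> {"fn": "step_arm", "kwargs": {"targets": [[[0,0,0,0,0],[0,0,0,0,0],[0,0,0,20,0],[0,0,0,20,0],[0,0,0,0,2],[0,0,0,0,2.1],[0,0,0,0,2.1],[0,0,0,0,2.1],[0,0,0,0,2.1],[0,0,0,0,2.1],[0,0,0,0,2.1],[0,0,0,0,2.1],[0,0,0,0,2.1],[0,0,0,0,2.1],[0,0,0,0,2.1],[0,0,0,0,2.1],[0,0,0,0,2.1],[0,0,0,0,2.1],[0,0,0,0,2.1],[0,0,0,0,2]]]}}

```text
time: 9.52
tool_pos: [643.7, -232.5, 246.7]
tool_rot: [3.142, -0.031, 1.169]
force: [1.1, -0.6, -0.2]
width: 42.7
```

```bash
python3 -c "
from h import *
s=ctrl.get_state();print(s['joints'],s['tool_pos'],s['tool_rot'],s['force'],s['width'])
c=grab('wrist','w2')"
```

```text
[-0.53379153  0.41625268  1.30111369  0.03129402  1.42833139 -0.13661138] [ 643.67690728 -232.51356378  246.70873157] [ 3.14151214 -0.03123855  1.16911026] [ 1.11301526 -0.59923984 -0.2410998 ] 42.66418308165988
```

View pics/w2.png

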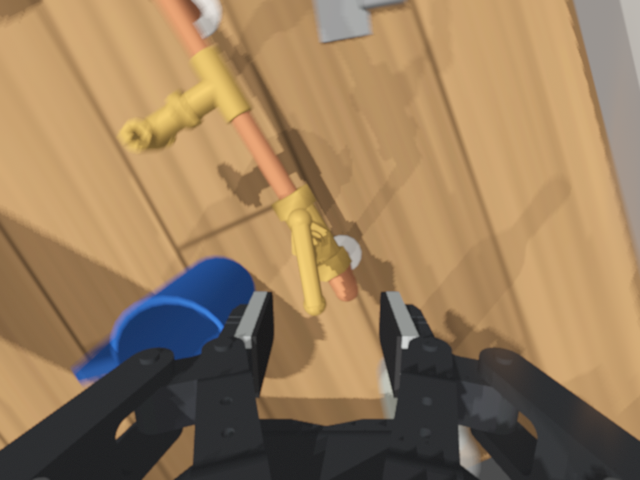

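>>> {"fn": "step_arm", "kwargs": {"targets": [[[0,-7,4,-15,1.2],[0,-2,1,-15,0.4],[0,0,0,-15,0],[0,0,0,0,0]]]}}

```text
time: 10.07
tool_pos: [636.0, -228.3, 204.7]
tool_rot: [3.135, -0.03, 1.311]
force: [-0.6, 0.6, -0.1]
width: 42.9
```

```bash
cat > bar.py <<'E'
from h import *
import sys
grab('wrist',sys.argv[1]); d=dict(np.load(sys.argv[1]+'.npz'));W=world(d,wristT(d));hsv=cv2.cvtColor(d['img'],cv2.COLOR_BGR2HSV)
m=(hsv[...,1]>100)&(hsv[...,0]<32)&(W[...,2]>165)&(W[...,2]<195)&(np.abs(W[...,1]+226)<60)&(np.abs(W[...,0]-634)<60)
P=W[m];(a,b),(w,h),an=cv2.minAreaRect(P[:,:2].astype(np.float32));print(a,b,w,h,an,np.median(P[:,2]),np.percentile(P[:,2],99))
vx,vy,_,_=cv2.fitLine(P[:,:2].astype(np.float32),2,0,.01,.01).ravel();print('bar ang',np.degrees(np.arctan2(vy,vx)))
s=ctrl.get_state();print('tool',s['tool_pos'],s['tool_rot'],np.degrees(s['tool_rot'][2]),s['joints'][5])
E
python3 bar.py w3
```

```text
635.3465576171875 -227.35035705566406 44.16444778442383 51.90550994873047 23.661157608032227 177.56542761491457 192.8483821382156
bar ang 74.84056
tool [ 636.51247083 -228.63747597  205.76974755] [ 3.13373603 -0.02938621  1.31126139] 75.12974331191003 -0.281320255984881
```

>>> {"fn": "step_arm", "kwargs": {"targets": [[[0,-1.5,1,-14,0],[0,0,0,-13,0],[0,0,0,-8,0],[0,0,0,-3,0],[0,0,0,0,0]]]}}

```text
time: 10.75
tool_pos: [635.2, -227.8, 165.3]
tool_rot: [3.133, -0.029, 1.31]
force: [-1.0, 0.4, -0.3]
width: 42.4
```

>>> {"fn": "step_arm", "kwargs": {"targets": [[[-1,-0.5,0,0,0],[-1,0,0,0,0],[-1,0,0,0,0],[-1,0,0,0,0],[-1,0,0,-0.05,-1]]]}}

```text
time: 11.38
tool_pos: [634.2, -227.8, 166.1]
tool_rot: [3.134, -0.029, 1.221]
force: [-0.5, 0.1, -0.6]
width: 9.1
```

>>> {"fn": "step_arm", "kwargs": {"targets": [[[-1,0,0,-0.05,-2],[-1,0,0,-0.05,-2.1],[-1,0,0,-0.05,-2.1],[-1,0,0,-0.05,-2.1],[-1,0,0,-0.05,-2.1],[-1,0,0,-0.05,-2.1],[-1,0,0,-0.05,-2.1],[-1,0,0,-0.05,-2.1],[-1,0,0,-0.05,-2.1],[-1,0,0,-0.05,-2.1],[-1,0,0,-0.05,-2.1],[-1,0,0,-0.05,-2.1],[-1,0,0,-0.05,-2.1],[-1,0,0,-0.05,-2.1],[-1,0,0,-0.05,-2.1],[-1,0,0,-0.05,-1.5],[-1,0,0,0,0]]]}}

```text
time: 13.5
tool_pos: [634.1, -227.3, 165.2]
tool_rot: [3.135, -0.029, -1.719]
force: [-0.5, 0.5, -0.7]
width: 9.4
```

```bash
python3 -c "
from h import *
s=ctrl.get_state();print(s['joints'],s['tool_pos'],s['tool_rot'],s['force'],s['wrist_torque'],s['width'])"
```

```text
[-0.50603995  0.46507491  1.40232563 -0.03131004  1.27029022  2.79353922] [ 634.13249584 -227.26473517  165.15630908] [ 3.1349163  -0.02943059 -1.71947437] [-0.51393562  0.50094467 -0.67677322] [-0.00415296  0.1634705  -0.18877627] 9.382746030117753
```

>>> {"fn": "step_arm", "kwargs": {"targets": [[[0,0,0,0,0],[0,0,0,0,0],[0,0,0,18,0],[0,0,0,16,0],[0,0,0,0,2],[0,0,0,-1,2.1],[0,0,0,-1,2.1],[0,0,0,-1,2.1],[0,0,0,-1,2.1],[0,0,0,-1,2.1],[0,0,0,-1,2.1],[0,0,0,-1,2.1],[0,0,0,-1,2.1],[0,0,0,-1,2.1],[0,0,0,-1,2.1],[0,0,0,-1,2.1],[0,0,0,-1,2.1],[0,0,0,-1,2.1],[0,0,0,-1,2.1],[0,0,0,0,2]]]}}

```text
time: 16.0
tool_pos: [643.2, -231.8, 219.3]
tool_rot: [3.129, -0.052, 1.273]
force: [-1.2, -0.5, 0.0]
width: 43.1
```

>>> {"fn": "step_arm", "kwargs": {"targets": [[[0,0,0,0,0.8],[0,0,0,0,0]]]}}

```text
time: 16.25
tool_pos: [644.2, -232.5, 222.8]
tool_rot: [3.125, -0.051, 1.347]
force: [-0.3, 1.1, -0.0]
width: 42.9
```

```bash
python3 bar.py w4
```

```text
635.5293579101562 -227.42840576171875 62.87203598022461 13.096498489379883 81.06903076171875 176.60047397294477 178.49562758194293
bar ang 81.192276
tool [ 644.27550397 -232.4952594   222.92379306] [ 3.12475856 -0.05096078  1.3464667 ] 77.1468590684904 -0.3292789109737874
```

>>> {"fn": "step_arm", "kwargs": {"targets": [[[0,-7,4,-14,0.6],[0,-1.5,0.5,-14,0.2],[0,0,0,-10,0],[0,0,0,-2,0],[0,0,0,0,0]]]}}

```text
time: 16.92
tool_pos: [636.6, -228.5, 183.5]
tool_rot: [3.122, -0.05, 1.413]
force: [-0.3, 0.2, 1.1]
width: 42.7
```

>>> {"fn": "step_arm", "kwargs": {"targets": [[[0,-1.5,1,-9,0],[0,0,0,-7,0],[0,0,0,-2,0],[0,0,0,0,0],[-1,0,0,0,0],[-1,0,0,0,0],[-1,0,0,0,0],[-1,0,0,0,0]]]}}

```text
time: 17.92
tool_pos: [634.3, -227.5, 165.1]
tool_rot: [3.124, -0.049, 1.413]
force: [0.1, 0.2, -0.4]
width: 9.1
```

>>> {"fn": "step_arm", "kwargs": {"targets": [[[-1,0,0,-0.05,-1.5],[-1,0,0,-0.05,-2],[-1,0,0,-0.05,-2],[-1,0,0,-0.05,-2],[-1,0,0,-0.05,-2],[-1,0,0,-0.05,-2]]]}}

```text
time: 18.68
tool_pos: [634.2, -227.7, 164.8]
tool_rot: [3.124, -0.05, 0.378]
force: [-1.0, -0.0, 0.5]
width: 8.9
```

>>> {"fn": "step_arm", "kwargs": {"targets": [[[-1,0,0,-0.05,-2],[-1,0,0,-0.05,-2],[-1,0,0,-0.05,-2]]]}}

```text
time: 19.05
tool_pos: [634.1, -227.7, 164.8]
tool_rot: [3.123, -0.049, -0.158]
force: [-2.2, -0.6, 1.3]
width: 9.1
```

```bash
python3 -c "
from h import *
s=ctrl.get_state();print(s['joints'],s['tool_pos'],s['tool_rot'],s['force'],s['wrist_torque'],s['width'])"
```

```text
[-5.20285591e-01  4.32303297e-01  1.44989969e+00 -4.23792027e-04
  1.20658736e+00  1.20915461e+00] [ 634.11583659 -227.68678107  164.78664595] [ 3.12251776 -0.0492411  -0.15803363] [-2.22729504 -0.63162498  1.28856116] [0.06811862 0.26635318 2.816658  ] 9.145604990667913
```

>>> {"fn": "step_arm", "kwargs": {"targets": [[[-1,0,0,0,-1],[-1,0,0,0,-1]]]}}

```text
time: 19.3
tool_pos: [634.1, -227.7, 164.9]
tool_rot: [3.117, -0.049, -0.324]
force: [-2.1, -1.6, 0.4]
width: 8.7
```

```bash
python3 -c "
from h import *
s=ctrl.get_state();print(s['joints'],s['tool_pos'],s['tool_rot'],s['force'],s['wrist_torque'],s['width'])"
```

```text
[-0.51380074  0.43395603  1.44730432 -0.01562564  1.20807738  1.38649895] [ 634.05953568 -227.73712732  164.94434041] [ 3.11737154 -0.04859873 -0.32375211] [-2.10817976 -1.60231553  0.39800329] [-0.03367293  0.21564551  4.48464291] 8.705220893617614
```

>>> {"fn": "step_arm", "kwargs": {"targets": [[[-1,0,0,0,0],[0,0,0,0,0],[0,0,0,0,0],[0,0,0,18,0],[0,0,0,16,0],[0,0,0,0,0],[0,0,0,0,0]]]}}

```text
time: 20.18
tool_pos: [635.7, -228.2, 203.2]
tool_rot: [3.118, -0.054, -0.321]
force: [-0.8, -0.8, 0.3]
width: 42.8
```

```bash
python3 bar.py w5
```

```text
635.2883911132812 -227.702392578125 54.05916213989258 41.615692138671875 40.963050842285156 176.23892787572538 193.34018862358073
bar ang 6.8871317
tool [ 635.83660239 -228.2507519   203.27327267] [ 3.11795421 -0.05419428 -0.32096842] -18.39013566077189 1.3820189427842173
```

View pics/w5.png

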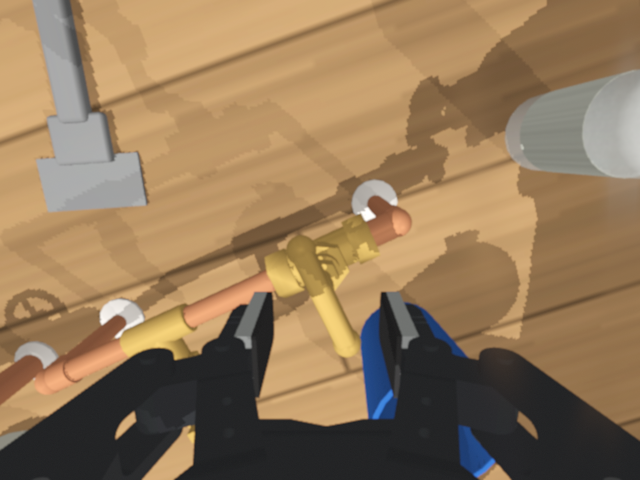

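The bar now lies at about +7°, square to the pipe, after about 439° (1.22 turns). The grip slipped on it at 4.5 N m, so it appears to be against the stop. I'll regrip once, aligned with the bar, and check it is fully home.

>>> {"fn": "step_arm", "kwargs": {"targets": [[[0,0,0,0,2],[0,0,0,0,2],[0,0,0,0,1],[0,0,0,0,0]]]}}

```text
time: 20.72
tool_pos: [634.8, -227.6, 201.0]
tool_rot: [3.12, -0.051, 0.128]
force: [0.0, 0.2, 0.2]
width: 42.7
```

```bash
python3 bar.py w6
```

```text
635.9634399414062 -227.3709716796875 46.613277435302734 48.252296447753906 52.37882995605469 176.25136285429738 193.1435990549705
bar ang 5.7520523
tool [ 634.7750691  -227.50962774  200.9596935 ] [ 3.12005908 -0.05122715  0.12715059] 7.285192437931211 0.9139531443818814
```

>>> {"fn": "step_arm", "kwargs": {"targets": [[[0,0,0,-14,0],[0,0,0,-13,0],[0,0,0,-7,0],[0,0,0,0,0],[-1,0,0,0,0],[-1,0,0,0,0],[-1,0,0,0,0],[-1,0,0,0,0],[-1,0,0,0,-0.8],[-1,0,0,0,-0.8],[-1,0,0,0,0]]]}}

```text
time: 22.15
tool_pos: [634.1, -227.7, 163.3]
tool_rot: [3.119, -0.049, -0.013]
force: [-0.1, -2.4, -2.7]
width: 9.2
```

```bash
python3 -c "
from h import *
s=ctrl.get_state();print(s['joints'],s['tool_pos'],s['tool_rot'],s['force'],s['wrist_torque'],s['width'])"
```

```text
[-0.52223037  0.43275093  1.4525471   0.00404257  1.20227974  1.06108332] [ 634.14682814 -227.71255153  163.29298213] [ 3.11857745 -0.04901875 -0.01330753] [-0.05034535 -2.43288318 -2.70692838] [-6.50569345e-02  1.30447084e-03  1.46425512e+00] 9.16490562270568
```

>>> {"fn": "step_arm", "kwargs": {"targets": [[[0,0,0,0,0],[0,0,0,0,0],[0,0,0,25,0],[0,0,0,30,0],[0,-10,15,5,1.5],[0,-22,34,0,1.6],[0,-22,34,0,1.6],[0,-22,34,0,1.6],[0,-22,34,0,1.6],[0,-22,34,0,1.6],[0,-22,34,0,1.6],[0,-22,34,0,1.6],[0,-22,34,0,1.6],[0,-22,34,0,1.6],[0,-22,30,0,1.6],[0,-10,10,0,0],[0,0,0,0,0]]]}}

```text
time: 24.28
tool_pos: [387.7, 142.2, 231.7]
tool_rot: [3.109, -0.058, 1.557]
force: [1.4, -0.0, 0.4]
width: 42.5
```

Run:
```python
from h import *
grab('wrist','w7');d=dict(np.load('w7.npz'));W=world(d,wristT(d));hsv=cv2.cvtColor(d['img'],cv2.COLOR_BGR2HSV)
s=ctrl.get_state();print(s['tool_pos'],s['tool_rot'],s['width'],s['joints'])
m=(hsv[...,1]<60)&(W[...,2]>30)&(W[...,2]<45)&(np.hypot(W[...,0]-462,W[...,1]-135)<95)
P=W[m];print(len(P),np.median(P[:,2]));print(np.percentile(P,[1,99],axis=0),cv2.minEnclosingCircle(P[:,:2].astype(np.float32)))
# algebraic circle on outer edge by angle bins
c=np.array([462,135.])
for _ in range(4):
    a=np.arctan2(*(P[:,:2]-c).T[::-1]);r=np.hypot(*(P[:,:2]-c).T);b=(a*12).astype(int)
    Q=np.array([P[b==k][:,:2][np.argsort(r[b==k])[-max(2,(b==k).sum()//20):]].mean(0) for k in np.unique(b) if (b==k).sum()>5])
    A=np.c_[2*Q,np.ones(len(Q))];x=np.linalg.lstsq(A,(Q**2).sum(1),rcond=None)[0];c=x[:2]
    print(c,np.sqrt(x[2]+c@c),len(Q))
```

```text
[388.10787716 141.81076029 231.81333764] [ 3.10893453 -0.05748349  1.55681136] 42.68434458499302 [ 0.01708612 -0.23386163  2.03484049  0.05843947  1.30656276  0.01770416]
4259 33.64724115548904
[[390.47068958  65.96793458  30.30935437]
 [535.87592882 207.48761113  35.4761734 ]] ((463.41058349609375, 134.50616455078125), 74.8182601928711)
[463.20488247 134.81156477] 74.09291177524966 71
[463.19616967 134.76197158] 74.11112588663617 71
[463.19615015 134.76343616] 74.11138070722821 71
[463.19615015 134.76343616] 74.11138070722821 71
```

View pics/w7.png

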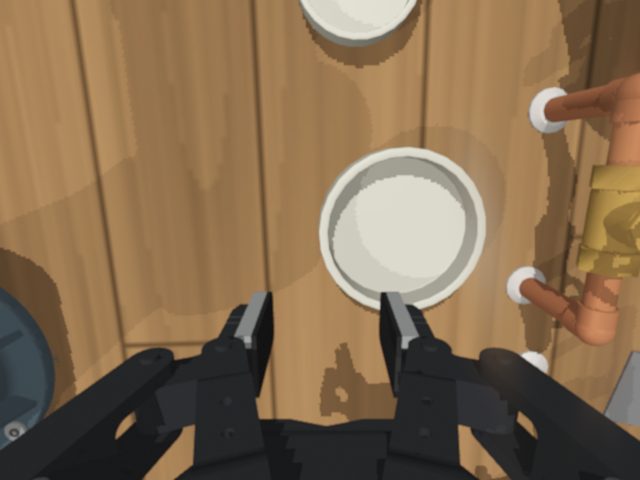

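The picture shows the large dish at (403,228), with an outer diameter of 148 mm, so it is the right one. The small look-alike is at (360,15). I'll grip the rim on the robot's side, at (392,135).

>>> {"fn": "step_arm", "kwargs": {"targets": [[[0,4,-6,-40,0],[0,0,-1,-40,0],[0,0,0,-40,0],[0,0,0,-30,0],[0,0,0,-10,0],[0,0,0,0,0]]]}}

```text
time: 25.08
tool_pos: [398.9, 129.0, 69.9]
tool_rot: [3.101, -0.056, 1.542]
force: [0.7, -0.5, 0.4]
width: 42.7
```

>>> {"fn": "step_arm", "kwargs": {"targets": [[[0,-6.6,5.6,-10,0.3],[0,0,0,-10,0],[0,0,0,-6,0],[0,0,0,0,0]]]}}

```text
time: 25.58
tool_pos: [394.4, 134.9, 44.8]
tool_rot: [3.096, -0.056, 1.57]
force: [-0.6, -0.7, -0.1]
width: 42.5
```

>>> {"fn": "step_arm", "kwargs": {"targets": [[[0,-2,0,-9,0],[0,0,0,-8,0],[0,0,0,-2,0],[0,0,0,0,0]]]}}

```text
time: 26.08
tool_pos: [392.5, 134.9, 24.6]
tool_rot: [3.095, -0.056, 1.57]
force: [-0.3, 0.5, -0.0]
width: 42.7
```

>>> {"fn": "step_arm", "kwargs": {"targets": [[[-1,0,0,0,0],[-1,0,0,0,0],[-1,0,0,0,0],[-1,0,0,0,0]]]}}

```text
time: 26.58
tool_pos: [392.5, 134.9, 24.8]
tool_rot: [3.095, -0.056, 1.57]
force: [0.9, 0.1, -1.6]
width: 8.1
```

>>> {"fn": "step_arm", "kwargs": {"targets": [[[-1,0,0,4,0],[-1,0,0,4,0],[-1,0,0,0,0]]]}}

```text
time: 26.95
tool_pos: [390.9, 134.8, 32.5]
tool_rot: [3.099, -0.056, 1.57]
force: [0.2, 0.4, -4.2]
width: 7.9
```

Run:
```python
from h import *
grab('scene','s2')
d=dict(np.load('s2.npz'));W=world(d)
cv2.imwrite('pics/s2c.png',cv2.resize(d['img'][130:330,180:480],None,fx=2.5,fy=2.5))
```

```text
(no output)
```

View pics/s2c.png

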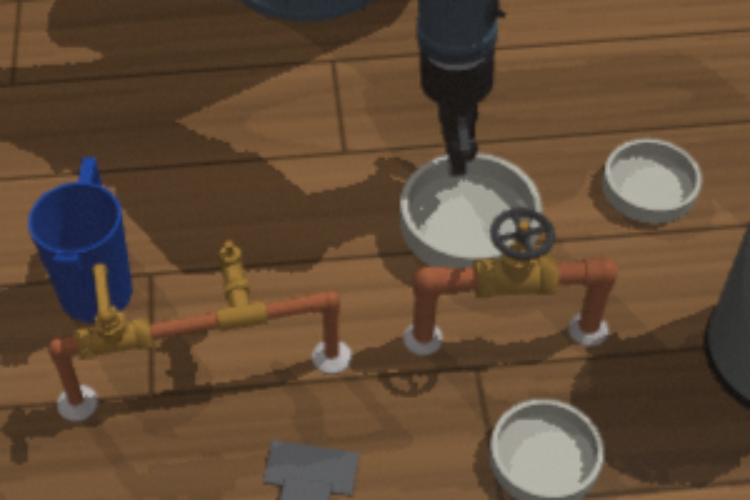

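>>> {"fn": "step_arm", "kwargs": {"targets": [[[-1,0,-12,0,0],[-1,0,-22,0,0],[-1,0,-25,0,0],[-1,0,-25,0,0],[-1,0,-25,0,0],[-1,0,-25,0,0],[-1,0,-25,0,0],[-1,0,-25,0,0],[-1,0,-22,0,0],[-1,0,-12,0,0],[-1,0,-6,0,0],[-1,0,0,0,0]]]}}

```text
time: 28.5
tool_pos: [387.9, -102.3, 31.9]
tool_rot: [3.099, -0.053, 1.57]
force: [0.2, -0.0, -5.2]
width: 8.0
```

>>> {"fn": "step_arm", "kwargs": {"targets": [[[-1,5,-6,-1,0],[-1,12,-5,-1,0],[-1,15,-3,-1,0],[-1,15,0,0,0],[-1,10,0,0,0],[-1,4,0,0,0],[-1,0,0,0,0]]]}}

```text
time: 29.38
tool_pos: [453.5, -115.1, 28.1]
tool_rot: [3.1, -0.054, 1.574]
force: [-0.1, -0.7, -4.3]
width: 7.9
```

Run:
```python
from h import *
s=ctrl.get_state();print(s['tool_pos'],s['tool_rot'])
grab('scene','s3');grab('top','t3')
d=dict(np.load('s3.npz'))
cv2.imwrite('pics/s3c.png',cv2.resize(d['img'][130:330,180:480],None,fx=2.5,fy=2.5))
```

```text
[ 453.50722615 -115.07410103   28.11804941] [ 3.09952234 -0.05419329  1.57356357]
```

View pics/s3c.png

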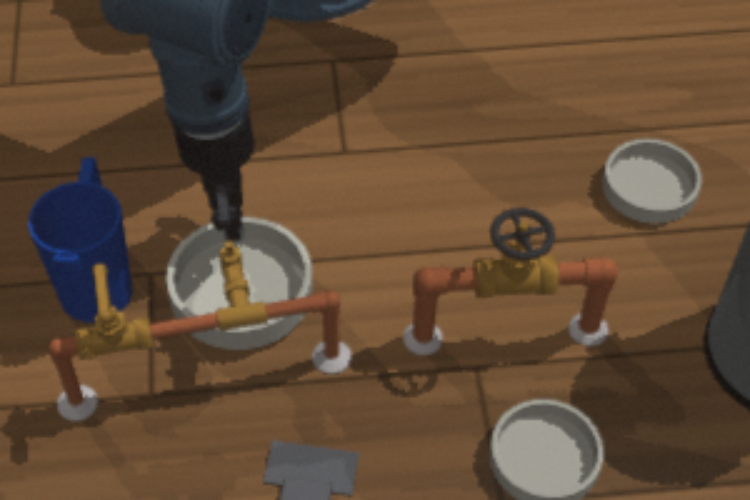

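>>> {"fn": "step_arm", "kwargs": {"targets": [[[-1,8,-0.5,0,0],[-1,10,0,0,0],[-1,8,0,0,0],[-1,4,0,0,0],[-1,0,0,0,0],[-1,0,0,0,0]]]}}

```text
time: 30.22
tool_pos: [484.7, -115.6, 28.0]
tool_rot: [3.1, -0.054, 1.573]
force: [-0.5, 0.6, -4.1]
width: 8.6
```

```bash
cat > dish.py <<'E'
from h import *
import sys
for n in('scene','top'):
    t=sys.argv[1]+n; grab(n,t);d=dict(np.load(t+'.npz'));W=world(d);hsv=cv2.cvtColor(d['img'],cv2.COLOR_BGR2HSV)
    m=(hsv[...,1]<70)&(hsv[...,2]>60)&(W[...,2]>22)&(W[...,2]<54)&(np.hypot(W[...,0]-557,W[...,1]+116)<95)
    P=W[m]; c=np.array([557,-116.])
    for _ in range(5):
        a=np.arctan2(*(P[:,:2]-c).T[::-1]);r=np.hypot(*(P[:,:2]-c).T);b=(a*8).astype(int)
        Q=np.array([P[b==k][:,:2][np.argsort(r[b==k])[-2:]].mean(0) for k in np.unique(b) if (b==k).sum()>3 and r[b==k].max()>64])
        A=2*Q;x=np.linalg.lstsq(np.c_[A,np.ones(len(Q))],(Q**2).sum(1),rcond=None)[0];c=x[:2]
    R0=P[(np.hypot(*(P[:,:2]-c).T)>66)&(P[:,2]>28)]; pl=np.linalg.lstsq(np.c_[R0[:,:2]-c,np.ones(len(R0))],R0[:,2],rcond=None)[0]
    print(n,c,np.sqrt(x[2]+c@c),len(Q),'rim plane',pl.round(3))
    roi=(hsv[...,1]>100)&(hsv[...,0]<32)&(W[...,2]>112)&(W[...,2]<140)&(W[...,0]<580)&(W[...,0]>520)&(np.abs(W[...,1]+116)<30)
    print('cock',roi.sum(),W[roi].mean(0))
s=ctrl.get_state();print(s['tool_pos'],s['tool_rot'],s['force'])
E
python3 dish.py d1
```

```text
scene [ 558.30134604 -113.00137242] 74.36863354721996 44 rim plane [ 7.0000e-03 -4.0000e-03  3.7021e+01]
cock 50 [ 558.35350992 -117.22090955  117.39772332]
top [ 553.96290838 -109.63694923] 73.71002800471031 30 rim plane [1.2000e-02 0.0000e+00 3.8874e+01]
cock 30 [ 558.56329462 -112.41108464  119.42350002]
[ 484.7076968  -115.62605895   28.07503797] [ 3.09999919 -0.05444012  1.57256442] [-0.70072657  0.78696831 -4.65231534]
```

>>> {"fn": "step_arm", "kwargs": {"targets": [[[-1,0.5,-2,0,0],[-1,0.5,-1.5,0,0],[-1,0,0,-1.5,0],[-1,0,0,-1.5,0],[-1,0,0,0,0]]]}}

```text
time: 30.95
tool_pos: [485.5, -119.5, 24.9]
tool_rot: [3.1, -0.054, 1.572]
force: [-0.3, 0.2, -4.0]
width: 8.2
```

```bash
python3 dish.py d2
```

```text
scene [ 558.5834011  -117.16430541] 74.53223795943694 43 rim plane [1.1000e-02 3.0000e-03 3.4907e+01]
cock 49 [ 560.43294598 -117.57264612  118.15882776]
top [ 554.52885593 -113.70403076] 73.63925144716106 30 rim plane [1.5000e-02 7.0000e-03 3.6278e+01]
cock 33 [ 560.69467515 -112.18580692  117.95140491]
[ 485.47787327 -119.47371702   24.95041203] [ 3.1000373  -0.05442368  1.57219321] [-0.52742413 -0.2183834  -5.0257788 ]
```

>>> {"fn": "step_arm", "kwargs": {"targets": [[[-1,0,0,-1.2,0],[-1,0,0,0,0],[-0.5,0,0,0,0],[-0.5,0,0,0,0],[-0.5,0,0,0,0]]]}}

```text
time: 31.68
tool_pos: [484.1, -119.0, 24.6]
tool_rot: [3.103, -0.055, 1.573]
force: [-2.9, -0.3, -2.7]
width: 21.3
```

>>> {"fn": "step_arm", "kwargs": {"targets": [[[-0.5,0,0,10,0],[-0.5,0,0,20,0],[-0.5,0,0,30,0],[-0.5,-8,0,35,0],[-0.5,-20,0,30,0],[-0.5,-20,0,20,0],[-0.5,-15,0,0,0],[-0.5,0,0,0,0],[-0.5,0,0,0,0]]]}}

```text
time: 32.8
tool_pos: [427.4, -122.5, 184.6]
tool_rot: [3.082, -0.044, 1.573]
force: [-0.3, 0.7, -0.1]
width: 21.4
```

```bash
python3 dish.py d3
python3 - <<'E'
from h import *
s=ctrl.get_state()
grab('wrist','w8');d=dict(np.load('w8.npz'));W=world(d,wristT(d));hsv=cv2.cvtColor(d['img'],cv2.COLOR_BGR2HSV)
m=(hsv[...,1]<70)&(W[...,2]>31)&(W[...,2]<42)&(np.hypot(W[...,0]-557,W[...,1]+116)<90);P=W[m]
print(len(P),cv2.minEnclosingCircle(P[:,:2].astype(np.float32)))
m=(hsv[...,1]>100)&(hsv[...,0]<32)&(W[...,2]>112)&(W[...,2]<140)&(W[...,0]<572)&(W[...,0]>520)&(np.abs(W[...,1]+116)<30);P=W[m]
print('cock',m.sum(),[P[P[:,2]>z].mean(0) for z in(112,124)],np.percentile(P,[2,98],axis=0))
E
```

```text
scene [ 559.39321655 -117.62558644] 74.29088340769941 45 rim plane [-1.0000e-03  1.0000e-03  3.4306e+01]
cock 44 [ 559.89836051 -116.96049901  118.29350687]
top [ 555.8094008  -113.66548648] 73.6452607458872 41 rim plane [-1.0000e-03  2.0000e-03  3.5597e+01]
cock 37 [ 558.06938515 -113.04418442  117.9507004 ]
[ 427.10679407 -122.29334263  184.05261737] [ 3.08294332 -0.04499543  1.57328183] [-0.47773378  1.26766083  0.47213116]
5443 ((557.4354248046875, -116.24755096435547), 75.01555633544922)
cock 945 [array([ 555.11089636, -114.83179438,  117.43209149]), array([ 556.5144093 , -115.49475231,  126.5107001 ])] [[ 548.13649514 -123.9880002   112.09949168]
 [ 564.0633451  -107.14731744  127.63687206]]
```

View pics/w8.png

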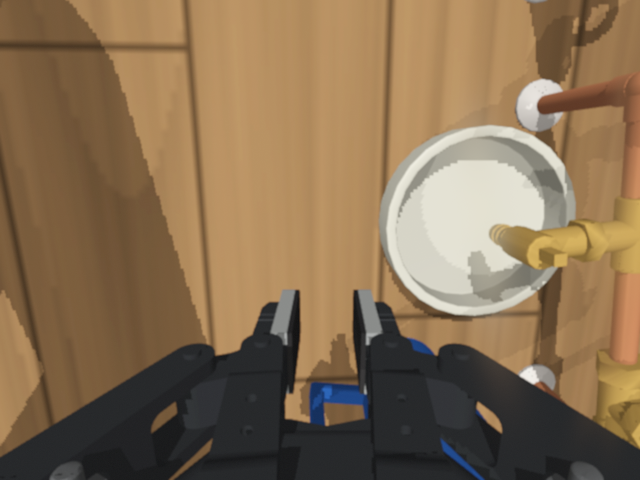

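The wrist picture shows the spout tip at (497,235) inside the dish, which is centred near (477,220). The offset between them comes from the height difference. By depth, the dish centre is (557.4,-116.2) and the spout about (557,-116), and the rim is level. Now I'll raise the arm and check the bystanders.

>>> {"fn": "step_arm", "kwargs": {"targets": [[[0,-10,0,30,0],[0,-10,0,30,0],[0,0,0,0,0],[0,0,0,0,0]]]}}

```text
time: 33.45
tool_pos: [406.5, -121.3, 242.6]
tool_rot: [3.088, -0.049, 1.574]
force: [-0.3, 1.0, -0.7]
width: 42.9
```

Run:
```python
from h import *
grab('scene','s9')
c=cv2.absdiff(cv2.imread('pics/scene0.png'),cv2.imread('pics/s9.png')).max(2)
a=dict(np.load('scene0.npz'));b=dict(np.load('s9.npz'));Wa,Wb=world(a),world(b)
for n,(x,y,r) in dict(jug=(480,-262,110),bottle=(655,-430,50),wheel=(600,158,40)).items():
    for W in(Wa,Wb):
        m=(np.hypot(W[...,0]-x,W[...,1]-y)<r)&(W[...,2]>(150 if n=='wheel' else 60 if n=='bottle' else 100))&(W[...,2]<225 if n!='jug' else W[...,2]<135)
        P=W[m]; print(n,m.sum(),P.mean(0).round(1))
m=(Wb[...,2]>166)&(Wb[...,2]<190)&(np.hypot(Wb[...,0]-634,Wb[...,1]+227)<45);P=Wb[m];print('crutch',P.mean(0),cv2.minAreaRect(P[:,:2].astype(np.float32)))
cv2.imwrite('pics/s9c.png',cv2.resize(b['img'][100:370,60:580],None,fx=1.5,fy=1.5))
```

```text
jug 704 [ 502.1 -264.7  117.2]
jug 698 [ 502.1 -264.8  117.4]
bottle 1263 [ 667.1 -424.8  137.2]
bottle 1264 [ 667.1 -424.9  137. ]
wheel 319 [604.5 153.5 168.1]
wheel 325 [604.6 153.4 168. ]
crutch [ 640.27749365 -227.99531645  176.75327948] ((636.761962890625, -228.4199676513672), (63.07223129272461, 11.40535831451416), 5.902731418609619)
```

View pics/s9c.png

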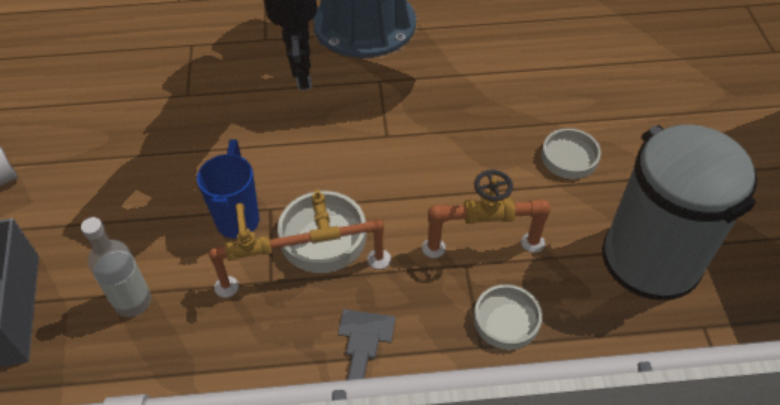

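The picture shows the dish under the spout at (320,230), the crutch at (242,225) square to the pipe, and everything else where it was. Handing in.

```bash
python3 -c "
from rig import ctrl
print(ctrl.sign_off())"
```

```text
the job is handed in; nothing more can be done
None
```

I shut the stopcock first, then stood the white dish under the drain-off spout, and handed the job in at about 33.5 s; no verdict was reported.

- **Stopcock:** I turned the crutch clockwise about 439° (1.22 turns) in three strokes until it hit the hard stop. There the grip slipped about 25° on the bar while the resisting torque rose to 4.5 N m. I regripped to check, and it held at about 1.5 N m, far above the 0.12 N m friction. The bar now lies square to the pipe, at about 6° in the last picture.
- **Dish:** I chose the largest of the three look-alikes, about 149 mm across. I carried it by the rim and set it down level. By the wrist camera its centre is at (557.4, -116.2) and the spout at about (557, -116), so they agree to about 1 mm.
- **Camera disagreement:** the scene and top cameras disagree by about 4 mm in absolute position. Each still puts the dish within about 2.5 mm of the drain cock.
- **Bystanders:** the jug, bottle and handwheel measured unmoved to 0.2 mm. The bin and scraper I checked only by eye, and they look unchanged.
- **Tool tilt:** the tool picked up a tilt of about 3° from the turning. It made no visible difference to the result.

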